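# Shelve the returned volume and hang up its marker

## Robot

A 6-joint arm with a two-finger parallel gripper is mounted at the origin on the work surface. World frame = base frame: x ahead of the robot, y to its left, z up, the work surface at z = 0. Lengths are in m, angles in rad, forces in N, time in s.
With the tool pointing down it reaches from about 0.375 to 0.975 m from the base axis. Payload 3.8 kg.
Tool frame: the origin (TCP) lies at the very end of the fingers, on their centre line; the grasp point (between the pads) lies 19 mm behind it; z points along the fingers, y is the line along which they close (so a half turn about z gives the same grasp; the last joint's range is limited). The gripper opens to 88 mm and grips with 3 to 60 N. Pads are 18 mm wide; open, the fingers measure 123 mm over their backs; the gripper's body (75 mm by 187 mm) begins 45 mm behind the grasp point.
Start: joints at [1.304, 0.264, 1.604, -0, 1.274, -0.037], TCP at [0.154, 0.657, 0.239] pointing down, gripper open.
Joint ranges: [-2.63, 2.63], [-0.94, 2.18], [0.31, 2.57], [-1.31, 4.45], [0, 2.66], [-2.55, 2.55]. Speed limits (rad/s): [2.57, 2.57, 3.14, 3.14, 3.14, 3.14].

## Interface

Orientations are given as a rotation vector (axis times angle).
In Python, from workcell import r gives the robot as it stands.
- The arm moves only by the shell command python3 jog.py 'ROWS'. ROWS is a JSON list of rows, 1 to 10 of them, each of 7 numbers: a rotation vector rx, ry, rz in rad, then dx, dy, dz in m, then the opening from 0.0 (shut) to 1.0 (fully open); each row is the pose to reach, as a shift and turn from the pose commanded when the command began, along the tool's axes at that moment; what a row does not reach only later rows make up. A row lasts 1/12 s, in which the tool goes at most 0.0417 m and 0.125 rad, less where a joint would pass 70% of its speed; a pose out of reach is approached as far as the arm can. The fingers move at their own pace and stop on an object; the grip force is fixed at half the most. Time passes only in rows, so rows that do not move let the fingers close. It prints the time, the measured TCP pose, the force, the opening and the grip force at its end.
- r.read_state(): the state, without advancing time (a new reading comes with each control period).
- r.grab_frame(name): name is "scene" or "top"; returns the picture (420x560x3 uint8, blue, green, red); there is no depth.
- r.get_calibration(name): a dict with "K" (3x3 intrinsics, pixels), "dist_coeffs" ([k1, k2, p1, p2, k3] as OpenCV has them; the pictures are not rectified), "T" (4x4, takes a point from camera to world coordinates). Camera axes: x right, y up, looking along -z (the intrinsics and any distortion apply to the point x, -y, -z); pixel columns grow to the right and rows downward; lengths in m; the calibration is good to about 2 mm. A picture is of the moment at which its call begins. get_calibration takes no time and is no camera call.
- r.job_done(): hands the job in; it is judged then, once.
The state is a dict: "time": time; "qpos": joint angles; "joint_velocities": joint speeds; "joint_torque": joint torques, N m; "ee_pos": TCP position; "tool_rot": TCP orientation; "contact_force": force on the tool from outside, world axes, zero at the start; "moment": the same for the moment, N m; "width": opening from 0.0 (shut) to 1.0 (fully open); "gripper_force": force on a finger pad.
Only numpy, scipy, OpenCV 4.12 (cv2) and the standard library are available. Lean on these libraries where they do the work, as an engineer would, in place of code of your own. Each camera call takes 0.05 s, during which the arm holds its last target. There are 200 camera calls.

## Task

The teal volume has come back to the archive: push it fully home in its book trough, flush with its neighbours. Then hang the orange shelf marker by its eye on the peg of the sloping stand with the teal board (not the dark red one), grip side up, so that it hangs straight down the slope and lies flat on the board. Leave the archive box, the pencil pot and the notebook where they are.

Things in the scene. Friction and masses are not known exactly. Their poses are not given: they have to be found in the camera images.
- volume (a joint): How far (m) the teal volume sticks out of the book trough towards the trough's -x (front): 0 = fully home against a hard stop, spine flush with its neighbours; at most 0.08. It slides without tipping, with about 3 N of friction, and stays where it is left.
- volume_spine (a point): Point on the teal volume's upright spine face (44 mm wide, 176 mm tall, its foot 13 mm above the table), on its centre line, 130 mm above the table; moves with the volume. Axes as the trough's: +x is the way it is pushed home, z up. The tallest neighbour reaches 192 mm above the table; at home all spines are in one plane.
- trough: White steel book trough, fixed, 170 mm deep (x) by 200 mm wide (y), holding a charcoal, a tan and a cream volume that are fixed and the teal one that slides. Origin: centre of its underside. The flush plane of the spines is at x = -75 mm in this frame; front faces -x.
- marker: Orange shelf marker, 145 x 50 mm (x, y), 150 g, flat on the table, grip side (z) up. Origin: on the underside, mid-width, 73 mm from the paddle end. Plate 8 mm thick, x -73 to +38 mm. Black grip rib 60 mm long (x), 14 mm wide (y), centred at x = -12, y = 0, top 38 mm above the underside. At the +x end an eye block 34 x 36 mm, 20 mm thick, 16 mm through hole along z at x = 55, y = 0.
- marker_eye (a point): Centre of the marker's 16 mm hole, mid-thickness (10 mm above the underside; marker-frame x = 55, y = 0, z = 10 mm). Axes as the marker's.
- peg_teal: Target: fixed steel peg, 10 mm diameter, 45 mm long, tapered tip, square to the TEAL sloping board. Origin: peg root on the board's upper face. z runs along the peg to its tip, leaning 40 degrees from vertical towards the board's low end (roughly +y); x up the slope, y across. The board, 180 mm along the slope, 90 mm wide, 40 degrees from level, spans x = -145 to +35 mm.
- peg_red: Identical peg on the DARK RED sloping board of the other stand: not to be used. Same axes. The two stands are one nearer, one farther, either way round; both slopes rise to the robot's right (roughly -y).
- archive_box: Bystander: small orange lidded archive box, 124 x 94 mm, 64 mm tall; origin centre of its underside.
- pencil_pot: Bystander: grey round pencil pot, 68 mm diameter, pencils to 155 mm tall; origin centre of its underside.
- notebook: Bystander: dark red notebook lying flat, 150 x 105 mm, 30 mm thick; origin centre of its underside.

How it is judged:
On the way, in this order (a step that is already met when the one before it is completed fails the run):
1. the teal volume is pushed fully home (within 5 mm) (value of joint volume below 0.005 m), for 0.2 s.
2. the marker hangs on the teal stand's peg, flat on the board (x of marker_eye in the frame of peg_teal between -0.006 and 0.006 m and y of marker_eye in the frame of peg_teal between -0.006 and 0.006 m and z of marker_eye in the frame of peg_teal between 0.003 and 0.017 m and angle between the z axis of marker and the z axis of peg_teal, either way round below 0.17 rad and angle between the x axis of marker and the x axis of peg_teal, either way round below 0.4 rad and x of marker in the frame of peg_teal below -0.03 m and angle between marker's own z axis and vertical below 1.2 rad), for 0.2 s.
At the end, for the whole second after the job is handed in: Teal volume within 5 mm of home. Marker's eye on the teal stand's peg: hole centre within 6 mm of the peg's axis up-slope and across, mid-thickness 3 to 17 mm above the board. Marker flat on the board within 9 degrees, grip side up, hanging down the slope within 22 degrees, at rest (all of step 2 and value of joint volume below 0.005 m and linear speed of marker below 0.02 m/s); the robot touches nothing.
It fails at once if the orange archive box is moved by more than 25 mm (distance of archive_box from where it was at the start of the episode above 0.025 m).
It fails at once if the pencil pot is moved by more than 25 mm (distance of pencil_pot from where it was at the start of the episode above 0.025 m).
It fails at once if the dark red notebook is moved by more than 25 mm (distance of notebook from where it was at the start of the episode above 0.025 m).
It also fails if it takes over 51 s, if anything falls off the work surface, if the arm or the gripper's body presses on something with over 40 N, if the wrist force passes 120 N, or if a joint passes its speed limit or range.

## Working session

There is one attempt and no reset: what is moved stays moved. The work goes in short steps, Python scripts to look and compute and a shell command to move; the robot and the scene stay as the last step left them, time stands still between calls to the robot, and variables do not carry over. Pictures are saved under pics/ and viewed, at most 10 in all, crops included, and the job is handed in when it is done.

```bash
ls; mkdir -p pics
python3 - <<'E'
from workcell import r
import cv2,numpy as np
np.set_printoptions(precision=4,suppress=True)
for n in("scene","top"):
    cv2.imwrite(f"pics/{n}0.png",r.grab_frame(n)); c=r.get_calibration(n); print(n,np.array(c["K"]),c["dist_coeffs"],np.array(c["T"]),sep='\n')
print(r.read_state())
E
```

```text
jog.py
pics
workcell.py
scene
[[398.0936   0.     287.1614]
 [  0.     398.0936 211.2255]
 [  0.       0.       1.    ]]
[-0.1033  0.      0.      0.      0.    ]
[[-0.4136 -0.7277  0.5471  1.2254]
 [ 0.9104 -0.3238  0.2575  0.2915]
 [-0.0102  0.6046  0.7965  1.0631]
 [ 0.      0.      0.      1.    ]]
top
[[492.5789   0.     279.9622]
 [  0.     492.5789 211.3831]
 [  0.       0.       1.    ]]
[-0.0323  0.      0.      0.      0.    ]
[[ 0.008   0.993  -0.1181  0.4053]
 [-0.9999  0.0063 -0.0151 -0.0231]
 [-0.0142  0.1182  0.9929  1.5153]
 [ 0.      0.      0.      1.    ]]
{'time': 0.1, 'qpos': array([ 1.3041,  0.2647,  1.6052, -0.    ,  1.2737, -0.0369]), 'joint_velocities': array([-0.0001, -0.0019, -0.0042,  0.0009, -0.0027,  0.0004]), 'joint_torque': array([  0.    , -50.3623, -35.807 ,   0.0731,   0.0235,  -0.0001]), 'ee_pos': array([0.1536, 0.6566, 0.2375]), 'tool_rot': array([-0.3602, -3.1206,  0.0031]), 'contact_force': array([-0.2368,  1.2484, -0.3078]), 'moment': array([-0.0296,  0.0429, -0.0387]), 'gripper_force': 0.0, 'width': 1.0021227043300083}
```

View pics/scene0.png

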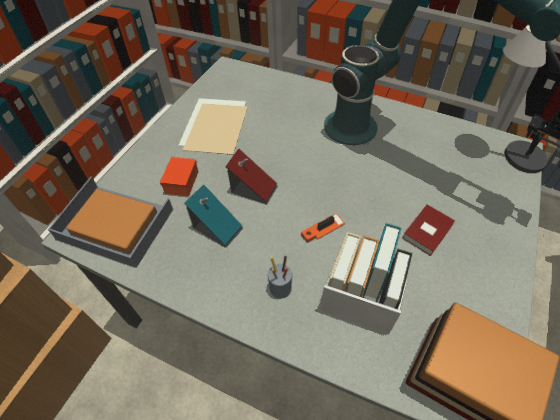

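View pics/top0.png

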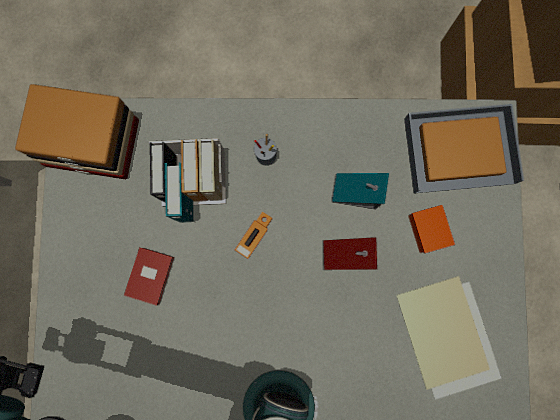

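The scene view shows the teal stand near (213,215), with the red one nearer the robot at (250,175). The marker is at (322,228) and the teal volume at (385,255). In the top view, the marker is at (254,236), its eye at (265,218), the teal board at (360,188), its peg at (375,187), and the volume's protruding top at (174,190). I'll zoom in on crops next.

```bash
cat > h.py <<'E'
from workcell import r
import cv2,numpy as np
np.set_printoptions(precision=4,suppress=True)
def ray(n,uv):
    c=r.get_calibration(n);T=np.array(c["T"])
    p=cv2.undistortPoints(np.array(uv,float).reshape(-1,1,2),np.array(c["K"]),np.array(c["dist_coeffs"])).reshape(-1,2)
    d=np.c_[p[:,0],-p[:,1],-np.ones(len(p))]@T[:3,:3].T
    return T[:3,3],d/np.linalg.norm(d,axis=1)[:,None]
def plane(n,uv,z):
    o,d=ray(n,uv);return o+d*((z-o[2])/d[:,2])[:,None]
def tri(us,ut):
    o1,d1=ray("scene",us);o2,d2=ray("top",ut);out=[]
    for a,b in zip(d1,d2):
        s=np.linalg.lstsq(np.c_[a,-b],o2-o1,rcond=None)[0]
        p,q=o1+a*s[0],o2+b*s[1];out.append(np.r_[(p+q)/2,np.linalg.norm(p-q)])
    return np.array(out)
def proj(n,P):
    c=r.get_calibration(n);T=np.array(c["T"]);p=(np.atleast_2d(P)-T[:3,3])@T[:3,:3]
    p=p*[1,-1,-1];return cv2.projectPoints(p,np.zeros(3),np.zeros(3),np.array(c["K"]),np.array(c["dist_coeffs"]))[0].reshape(-1,2)
E
python3 - <<'E'
import cv2,numpy as np
s=cv2.imread("pics/scene0.png");t=cv2.imread("pics/top0.png")
def crop(im,x,y,w,h,f):return cv2.resize(im[y:y+h,x:x+w],None,fx=f,fy=f,interpolation=cv2.INTER_CUBIC)
# 4 tiles 400x300 
a=np.hstack([crop(s,180,175,80,60,5),crop(s,290,195,80,60,5)]);b=np.hstack([crop(t,325,160,80,60,5),crop(t,220,205,80,60,5)])
cv2.imwrite("pics/z1.png",np.vstack([a,b]))
a=np.hstack([crop(s,320,215,100,75,4),crop(t,140,130,100,75,4)])
b=np.hstack([crop(s,180,185,70,52,400/70)[:297,:400],crop(t,140,160,70,52,400/70)[:297,:400]]);cv2.imwrite("pics/z2.png",np.vstack([a,b]))
E
```

```text
(no output)
```

View pics/z1.png

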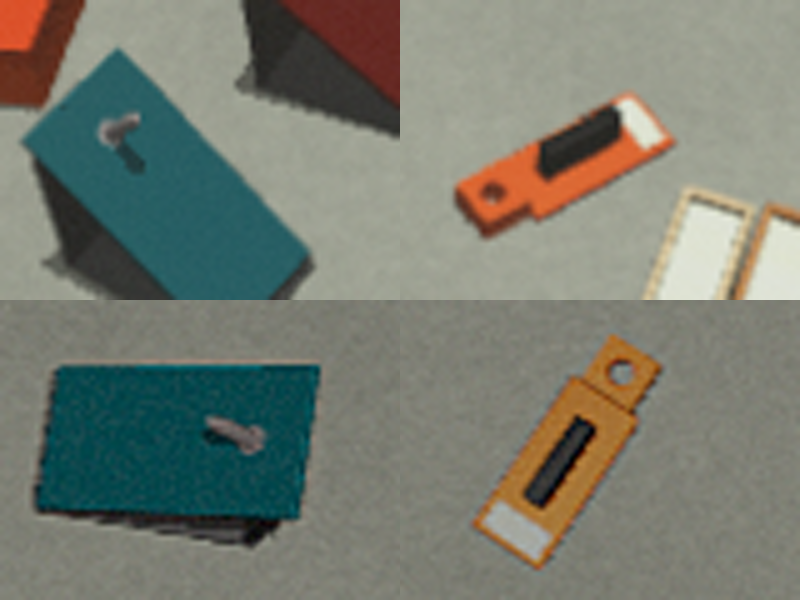

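View pics/z2.png

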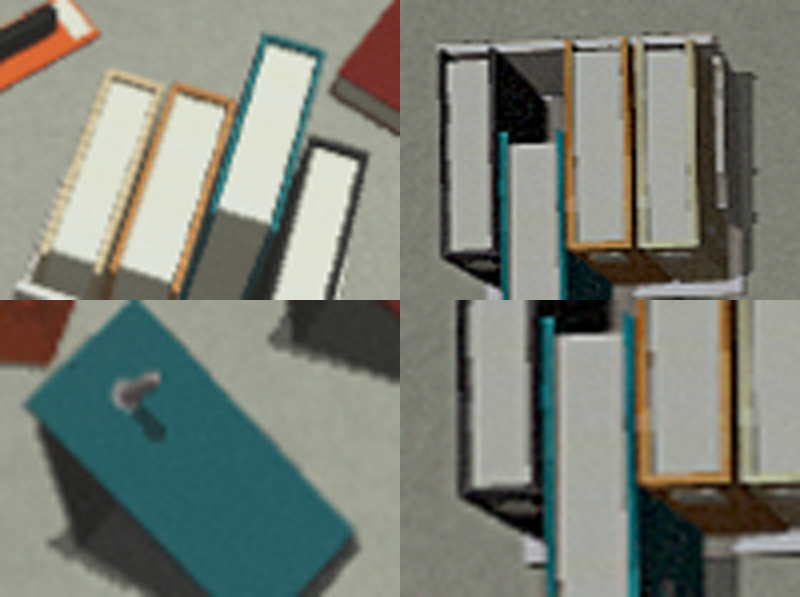

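The crops give the board's corners: scene (203,185), (184,204), (243,227) and top (389,173), (385,204), (337,173), (332,202). The peg root is near top (376,187). The marker lies with its eye up and to the right in the top view, at about (344,279). Next I'll fit the edges and triangulate.

```bash
cat >> h.py <<'E'
def mask(im,lo,hi,box):
    m=cv2.inRange(cv2.cvtColor(cv2.medianBlur(im,3),cv2.COLOR_BGR2HSV),lo,hi);k=np.zeros_like(m);x,y,X,Y=box;k[y:Y,x:X]=m[y:Y,x:X]
    return k
def big(m):
    return max(cv2.findContours(m,cv2.RETR_EXTERNAL,cv2.CHAIN_APPROX_NONE)[0],key=cv2.contourArea)
def poly(c,n=4):
    # n-gon corners with sides refined by line fits
    q=cv2.approxPolyN(cv2.convexHull(c),n).reshape(-1,2).astype(float);c=c.reshape(-1,2).astype(float);L=[]
    for i in range(n):
        a,b=q[i],q[(i+1)%n];l=np.linalg.norm(b-a);u=(b-a)/l;w=c-a;s=w@u;e=abs(w@[-u[1],u[0]])
        p=c[(s>.15*l)&(s<.85*l)&(e<2.5)]
        L.append(cv2.fitLine(p.astype(np.float32),cv2.DIST_HUBER,0,.01,.01).ravel())
    out=[]
    for i in range(n):
        f,g=L[i-1],L[i];t=np.linalg.solve(np.c_[f[:2],-g[:2]],g[2:]-f[2:]);out.append(f[2:]+t[0]*f[:2])
    return np.array(out)
E
python3 - <<'E'
from h import *
s=cv2.imread("pics/scene0.png");t=cv2.imread("pics/top0.png")
teal=((80,90,50),(100,255,255));org=((2,130,110),(24,255,255))
for n,im,b,m in(("scene",s,(180,180,248,250),(295,205,350,250)),("top",t,(325,165,395,212),(225,205,280,265))):
    print(n,"board",*poly(big(mask(im,*teal,b))))
    c=big(mask(im,*org,m));print("marker rect",cv2.boxPoints(cv2.minAreaRect(c)),cv2.approxPolyDP(c,1.5,True).reshape(-1,2).tolist())
    k=mask(im,(0,0,0),(179,255,75),m);k=cv2.connectedComponentsWithStats(k);print("dark",k[2][1:][k[2][1:,4]>5].tolist(),k[3][1:][k[2][1:,4]>5].tolist())
    tb=mask(im,*teal,(150,150,215,225) if n=="top" else (360,215,420,310));print("vol",cv2.approxPolyDP(big(tb),1.2,True).reshape(-1,2).tolist())
E
```

```text
scene board [241.0433 225.5004] [224.6447 243.6447] [183.7081 202.7081] [203.3955 184.8158]
marker rect [[299.8 231.6]
 [337.8 212.6]
 [344.  225. ]
 [306.  244. ]] [[343, 223], [338, 225], [334, 220], [332, 224], [321, 230], [317, 229], [317, 223], [302, 231], [301, 234], [305, 239], [318, 238]]
dark [[318, 217, 16, 13, 107]] [[325.41121495327104, 222.9532710280374]]
vol [[399, 227], [389, 224], [385, 225], [377, 249], [373, 269], [385, 227], [387, 225], [400, 229]]
top board [387.9556 173.    ] [383.9988 202.    ] [331.6884 202.    ] [336.5127 173.    ]
marker rect [[234.2415 248.9547]
 [260.683  210.3094]
 [273.9471 219.3849]
 [247.5056 258.0302]] [[264, 213], [261, 213], [257, 220], [252, 223], [239, 243], [250, 251], [250, 254], [246, 257], [248, 257], [266, 231], [266, 226], [271, 219]]
dark [[245, 229, 14, 17, 93]] [[251.49462365591398, 237.05376344086022]]
vol [[181, 192], [180, 212], [178, 214], [167, 213], [167, 216], [180, 216]]
```

Run:
```python
from h import *
from scipy.spatial.transform import Rotation as R
S=np.array([[241.04,225.5],[224.64,243.64],[183.7,202.7],[203.4,184.8]])
T=np.array([[331.69,202],[336.51,173],[387.96,173],[384,202]])
ex=lambda q:q+.7*np.sign(q-q.mean(0))*[1,1] # inset of contour
P=tri(S,ex(T));print("board",P)
c=P[:,:3]
print("len",np.linalg.norm(c[0]-c[3]),np.linalg.norm(c[1]-c[2]),"wid",np.linalg.norm(c[0]-c[1]),np.linalg.norm(c[2]-c[3]))
X=(c[2]+c[3]-c[0]-c[1]);X/=np.linalg.norm(X);Y=c[3]-c[2]+c[0]-c[1];Y-=X*(X@Y);Y/=np.linalg.norm(Y);print("X",X,"Y",Y,"Z",np.cross(X,Y),"slope",np.degrees(np.arcsin(X[2])),"az",np.degrees(np.arctan2(X[1],X[0])))
root=c.mean(0)+X*.055;print("root",root,proj("scene",root),proj("top",root))
Z=np.cross(X,Y);Z=Z*np.sign(Z[2]);print("tip px",proj("scene",root+.045*Z),proj("top",root+.045*Z))
print("root tri, tip tri",tri([[201.,201.3],[207.4,198.6]],[[376.4,187.4],[366.6,184]]))
print("eye",tri([[308.2,233]],[[263.8,219.0]]),plane("top",[[263.8,219]],.02),plane("scene",[[308.2,233]],.02))
print("marker paddle corners top z.008",plane("top",[[234.2,249],[247.5,258.5]],.008),"scene",plane("scene",[[336.5,213.2],[345.2,223.6]],.008))
print("rib blob",plane("top",[[251.49,237.05]],.03),plane("scene",[[325.4,222.95]],.028))
print("vol back",tri([[386.1,224.2],[401.1,227.9]],[[165,163.2],[180.7,163.2]]))
print("vol front z.189",plane("top",[[166.5,216],[181,216]],.189), "back", plane("top",[[165,163.2],[180.7,163.2]],.189))
t=cv2.imread("pics/top0.png");print(t[208:226,[170,174,178,184,188]].tolist())
s=cv2.imread("pics/scene0.png")
a=cv2.resize(t[185:230,145:205],None,fx=8,fy=8,interpolation=cv2.INTER_CUBIC);cv2.imwrite("pics/z3.png",a)
```

```text
board [[ 0.6137 -0.1598  0.008   0.0054]
 [ 0.7048 -0.1708  0.0222  0.0013]
 [ 0.6834 -0.31    0.1312  0.0028]
 [ 0.5957 -0.2966  0.1275  0.0057]]
len 0.1824780258800101 0.17809405963328087 wid 0.09284554232314096 0.08882242808847571
X [-0.1095 -0.7657  0.6338] Y [-0.9939  0.0902 -0.0627] Z [-0.0092 -0.6369 -0.7709] slope 39.334377575501605 az -98.13717148058652
root [ 0.6434 -0.2764  0.1071] [[201.0518 201.6804]] [[375.1627 187.7297]]
tip px [[206.96   197.6004]] [[367.1808 185.4849]]
root tri, tip tri [[ 0.6434 -0.2783  0.1083  0.0033]
 [ 0.6474 -0.2451  0.1426  0.0021]]
eye [[0.5594 0.0495 0.0178 0.0014]] [[0.5594 0.0488 0.02  ]] [[0.5605 0.0507 0.02  ]]
marker paddle corners top z.008 [[0.4678 0.1389 0.008 ]
 [0.4392 0.0977 0.008 ]] scene [[0.4417 0.1032 0.008 ]
 [0.47   0.1438 0.008 ]]
rib blob [[0.5033 0.0849 0.03  ]] [[0.5076 0.0878 0.028 ]]
vol back [[0.6644 0.2767 0.3312 0.0048]
 [0.6618 0.2765 0.3175 0.0664]]
vol front z.189 [[0.5484 0.3059 0.189 ]
 [0.5487 0.2662 0.189 ]] back [[0.6949 0.3153 0.189 ]
 [0.695  0.2718 0.189 ]]
[[[158, 164, 164], [158, 168, 165], [158, 170, 1
[... 665 characters left out ...]
34, 141, 147], [94, 104, 114], [32, 25, 0], [41, 41, 20]], [[96, 99, 99], [34, 37, 22], [38, 40, 18], [38, 31, 20], [29, 25, 10]], [[124, 137, 137], [32, 30, 17], [22, 24, 0], [34, 30, 9], [34, 36, 14]], [[120, 130, 130], [93, 102, 99], [36, 31, 15], [31, 30, 6], [27, 28, 9]], [[119, 131, 129], [124, 135, 136], [59, 62, 53], [35, 35, 17], [44, 45, 36]], [[121, 130, 128], [116, 127, 123], [129, 138, 138], [92, 99, 87], [105, 117, 110]], [[118, 129, 127], [120, 127, 126], [124, 136, 135], [125, 138, 138], [123, 138, 138]], [[122, 127, 125], [121, 131, 131], [120, 132, 130], [119, 131, 128], [122, 134, 130]], [[118, 128, 126], [112, 125, 121], [115, 124, 123], [115, 124, 125], [123, 132, 132]]]
```

View pics/z3.png

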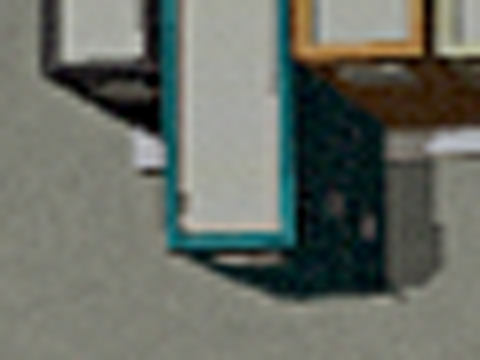

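The volume's spine top front edge is at top rows 214–216, columns 166–182, so x≈0.549, y≈0.286 at z=0.189. The trough yaw is about 1.7°. I'll write a helper for tool-axis shifts and recheck the spine with the correct pairing.

```bash
cat >> h.py <<'E'
from scipy.spatial.transform import Rotation as R
def frame(z,x):
    z=np.array(z,float)/np.linalg.norm(z);x=np.array(x,float);x-=z*(x@z);x/=np.linalg.norm(x);return np.c_[x,np.cross(z,x),z]
def go(p,Rt=None):
    s=r.read_state();R0=R.from_rotvec(s["tool_rot"]);d=R0.inv().apply(np.array(p)-s["ee_pos"])
    w=np.zeros(3) if Rt is None else (R0.inv()*R.from_matrix(Rt)).as_rotvec()
    print("t",s["time"],"row",np.r_[w,d].round(4).tolist(),"rows>=",max(np.linalg.norm(d)/.0417,np.linalg.norm(w)/.125))
E
python3 - <<'E'
from h import *
print("spine top corners",tri([[386.1,224.2],[401.1,227.9]],[[182,215.7],[165.8,216]]))
print("neighbour fronts z.18",plane("top",[[150,193.5],[290/8+155,192.2],[240,190]],.185))
a=np.radians(181.7)
go([.51,.285,.15],frame([0,0,-1],[np.cos(a),np.sin(a),0]))
E
```

```text
spine top corners [[0.55   0.2683 0.179  0.0054]
 [0.5486 0.3105 0.1841 0.0029]]
neighbour fronts z.18 [[0.6107 0.3548 0.185 ]
 [0.615  0.2409 0.185 ]
 [0.6218 0.107  0.185 ]]
t 0.1 row [-0.002, -0.0003, -0.2595, -0.4317, -0.2805, 0.0881] rows>= 12.52521574826671
```

```bash
python3 jog.py '[[0,0,-0.26,-0.432,-0.278,0.088,0],[0,0,-0.26,-0.432,-0.278,0.088,0],[0,0,-0.26,-0.432,-0.278,0.088,0],[0,0,-0.26,-0.432,-0.278,0.088,0],[0,0,-0.26,-0.432,-0.278,0.088,0],[0,0,-0.26,-0.432,-0.278,0.088,0],[0,0,-0.26,-0.432,-0.278,0.088,0],[0,0,-0.26,-0.432,-0.278,0.088,0],[0,0,-0.26,-0.432,-0.278,0.088,0],[0,0,-0.26,-0.432,-0.278,0.088,0]]'
python3 - <<'E'
from h import *
a=np.radians(181.7)
go([.51,.287,.15],frame([0,0,-1],[np.cos(a),np.sin(a),0]))
E
```

```text
time: 0.93
ee_pos: [0.4402, 0.3603, 0.1677]
tool_rot: [0.048, -3.141, 0.0]
contact_force: [0.4, 0.8, -0.1]
width: 0.267
gripper_force: 0.0
t 0.9333 row [-0.0002, -0.0004, 0.0007, -0.0676, -0.0754, 0.0177] rows>= 2.465490988148447
```

```bash
python3 jog.py '[[0,0,0,-0.068,-0.075,0.018,0],[0,0,0,-0.068,-0.075,0.018,0],[0,0,0,-0.068,-0.075,0.018,0],[0,0,0,-0.068,-0.075,0.018,0],[0,0,0,-0.068,-0.075,0.018,0]]'
python3 jog.py '[[0,0,0,-0.02,0,0,0],[0,0,0,-0.03,0,0,0],[0,0,0,-0.045,0,0,0],[0,0,0,-0.06,0,0,0],[0,0,0,-0.07,0,0,0],[0,0,0,-0.075,0,0,0]]'
python3 jog.py '[[0,0,0,-0.005,0,0,0],[0,0,0,-0.01,0,0,0],[0,0,0,-0.015,0,0,0]]'
```

```text
time: 1.35
ee_pos: [0.5097, 0.2881, 0.1495]
tool_rot: [0.043, -3.14, 0.001]
contact_force: [0.2, 0.5, -0.8]
width: 0.005
gripper_force: 0.0
time: 1.85
ee_pos: [0.5846, 0.2932, 0.1504]
tool_rot: [0.049, -3.141, -0.001]
contact_force: [-3.9, 2.2, 0.9]
width: 0.005
gripper_force: 1.8
time: 2.1
ee_pos: [0.599, 0.2926, 0.1502]
tool_rot: [0.049, -3.14, -0.0]
contact_force: [-3.7, 2.1, -0.2]
width: 0.002
gripper_force: 1.8
```

```bash
python3 jog.py '[[0,0,0,-0.003,0,0,0],[0,0,0,-0.006,0,0,0]]';python3 jog.py '[[0,0,0,-0.002,0,0,0],[0,0,0,-0.004,0,0,0]]'
```

```text
time: 2.27
ee_pos: [0.6006, 0.2925, 0.1502]
tool_rot: [0.048, -3.13, 0.001]
contact_force: [-27.1, 1.9, 14.3]
width: 0.007
gripper_force: 13.3
time: 2.43
ee_pos: [0.6004, 0.2924, 0.1502]
tool_rot: [0.049, -3.121, 0.003]
contact_force: [-36.1, 1.3, 20.6]
width: 0.005
gripper_force: 18.2
```

```bash
python3 jog.py '[[0,0,0,0.03,0,0,0],[0,0,0,0.06,0,0,0.5],[0,0,0,0.06,0,0,0.5]]'
python3 - <<'E'
from h import *
cv2.imwrite("pics/t1.png",r.grab_frame("top"))
a=np.radians(146)
go([.504,.087,.1],frame([0,0,-1],[np.cos(a),np.sin(a),0]))
E
```

```text
time: 2.68
ee_pos: [0.5451, 0.2893, 0.1492]
tool_rot: [0.049, -3.137, 0.004]
contact_force: [-0.4, -0.2, -0.1]
width: 0.133
gripper_force: 0.0
t 2.7333 row [-0.0014, 0.0001, 0.6248, 0.0501, -0.2011, 0.0503] rows>= 5.115421620830501
```

```bash
python3 jog.py '[[0,0,0.62,0.05,-0.2,0,0.5],[0,0,0.62,0.05,-0.2,0,0.5],[0,0,0.62,0.05,-0.2,0,0.5],[0,0,0.62,0.05,-0.2,0,0.5],[0,0,0.62,0.05,-0.2,0,0.5],[0,0,0.62,0.05,-0.2,0,0.5],[0,0,0.62,0.05,-0.2,0.05,0.5],[0,0,0.62,0.05,-0.2,0.05,0.5],[0,0,0.62,0.05,-0.2,0.05,0.5]]'
python3 - <<'E'
from h import *
a=np.radians(146)
go([.504,.087,.014],frame([0,0,-1],[np.cos(a),np.sin(a),0]))
t=r.grab_frame("top");s=r.grab_frame("scene")
f=lambda im,x,y,w,h:cv2.resize(im[y:y+h,x:x+w],(400,300),interpolation=cv2.INTER_CUBIC)
cv2.imwrite("pics/z4.png",np.hstack([f(t,140,130,160,120),f(s,280,190,120,90)]))
E
```

```text
time: 3.48
ee_pos: [0.5039, 0.0883, 0.0976]
tool_rot: [-0.912, -3.001, 0.004]
contact_force: [-0.3, -0.0, 0.0]
width: 0.501
gripper_force: 0.0
t 3.4833 row [-0.0041, -0.004, 0.0036, -0.0012, -0.0007, 0.0836] rows>= 2.0057072499731037
```

View pics/z4.png

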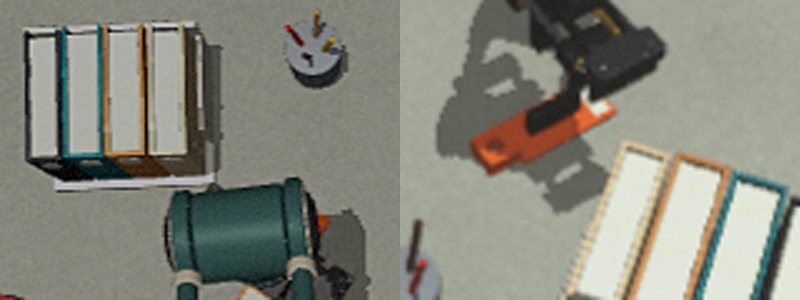

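The volume is flush with its neighbours (top crop, teal at (85,95)), and the fingers stand over the rib (scene crop around (560,110)). I'll descend and grip.

```bash
python3 jog.py '[[0,0,0,-0.001,-0.001,0.04,0.5],[0,0,0,-0.001,-0.001,0.07,0.5],[0,0,0,-0.001,-0.001,0.083,0.5],[0,0,0,-0.001,-0.001,0.083,0.5],[0,0,0,-0.001,-0.001,0.083,0],[0,0,0,-0.001,-0.001,0.083,0],[0,0,0,-0.001,-0.001,0.083,0],[0,0,0,-0.001,-0.001,0.083,0],[0,0,0,-0.001,-0.001,0.083,0]]'
python3 jog.py '[[0,0,0,0,0,-0.04,0],[0,0,0,0,0,-0.08,0],[0,0,0,0,0,-0.12,0],[0,0,0,0,0,-0.16,0],[0,0,0,0,0,-0.2,0],[0,0,0,0,0,-0.2,0]]'
```

```text
time: 4.33
ee_pos: [0.507, 0.0876, 0.0189]
tool_rot: [0.912, 3.004, 0.001]
contact_force: [-1.9, -2.1, 3.3]
width: 0.155
gripper_force: 30.0
time: 4.83
ee_pos: [0.5113, 0.0885, 0.2275]
tool_rot: [0.909, 2.991, 0.011]
contact_force: [1.9, 1.0, -1.1]
width: 0.158
gripper_force: 30.0
```

```bash
cat >> h.py <<'E'
def peg(az=-98,sl=40):
    a,s=np.radians([az,sl]);X=np.array([np.cos(s)*np.cos(a),np.cos(s)*np.sin(a),np.sin(s)]);Z=np.array([-np.sin(s)*np.cos(a),-np.sin(s)*np.sin(a),np.cos(s)]);return X,Z
ROOT=np.array([.6434,-.2775,.1075]);EYE=np.array([-.065,0,.009])
E
python3 - <<'E'
from h import *
X,Z=peg();Rt=frame(-Z,-X);p=ROOT+.085*Z-Rt@EYE;print(p)
go([.60,-.12,.28],Rt);go(p+[-.0,0,.1],Rt)
print("pot,red",plane("top",[[265,158]],0),plane("top",[[362,254]],.12))
E
```

```text
[ 0.6587 -0.1684  0.1377]
t 4.8333 row [0.4065, -0.6175, 1.0665, -0.1903, -0.1233, -0.0515] rows>= 10.381504296893876
t 4.8333 row [0.4065, -0.6175, 1.0665, -0.2655, -0.1313, -0.0084] rows>= 10.381504296893876
pot,red [[0.7541 0.0483 0.    ]] [[ 0.4517 -0.2342  0.12  ]]
```

```bash
python3 jog.py '[[0.041,-0.062,0.107,-0.02,-0.012,-0.02,0],[0.081,-0.123,0.213,-0.04,-0.025,-0.04,0],[0.122,-0.185,0.32,-0.06,-0.037,-0.05,0],[0.163,-0.247,0.427,-0.08,-0.05,-0.05,0],[0.203,-0.309,0.533,-0.1,-0.062,-0.05,0],[0.244,-0.37,0.64,-0.12,-0.074,-0.05,0],[0.285,-0.432,0.747,-0.14,-0.086,-0.05,0],[0.325,-0.494,0.853,-0.16,-0.1,-0.05,0],[0.366,-0.556,0.96,-0.18,-0.11,-0.05,0],[0.407,-0.618,1.067,-0.19,-0.123,-0.05,0]]'
python3 - <<'E'
from h import *
X,Z=peg();Rt=frame(-Z,-X);p=ROOT+.085*Z-Rt@EYE
go(p+[0,0,.06],Rt);go(p,Rt)
E
```

```text
time: 5.67
ee_pos: [0.5965, -0.121, 0.267]
tool_rot: [1.934, 1.759, -0.712]
contact_force: [-0.2, -0.5, -0.7]
width: 0.154
gripper_force: 30.0
t 5.6667 row [0.0023, -0.0162, 0.0442, 0.0109, 0.0686, 0.078] rows>= 2.5049638989312637
t 5.6667 row [0.0023, -0.0162, 0.0442, 0.0487, 0.0702, 0.1246] rows>= 3.6228380917239744
```

```bash
python3 jog.py '[[0,0,0.03,0.011,0.04,0.04,0],[0,-0.01,0.04,0.011,0.069,0.078,0],[0,-0.01,0.04,0.03,0.07,0.1,0],[0,-0.01,0.04,0.049,0.07,0.125,0],[0,-0.01,0.04,0.049,0.07,0.125,0],[0,-0.01,0.04,0.049,0.07,0.125,0],[0,-0.01,0.04,0.049,0.07,0.125,0]]'
python3 - <<'E'
from h import *
X,Z=peg();Rt=frame(-Z,-X);s=r.read_state();A=R.from_rotvec(s["tool_rot"])
go(ROOT+.085*Z-Rt@EYE,Rt)
e=s["ee_pos"]+A.apply(EYE);print("eye pred",e,proj("scene",e),proj("top",e))
t=r.grab_frame("top");q=r.grab_frame("scene");cv2.imwrite("pics/t2.png",t);cv2.imwrite("pics/s2.png",q)
f=lambda im,x,y,w,h:cv2.resize(im[y:y+h,x:x+w],(400,400),interpolation=cv2.INTER_CUBIC)
cv2.imwrite("pics/z5.png",np.hstack([f(q,180,165,80,80),f(t,320,145,80,80)]))
E
```

```text
time: 6.25
ee_pos: [0.6577, -0.1669, 0.1388]
tool_rot: [1.953, 1.716, -0.705]
contact_force: [-0.4, -0.3, -0.9]
width: 0.159
gripper_force: 30.0
t 6.25 row [0.0033, -0.0079, 0.0094, -0.0003, 0.0012, 0.0016] rows>= 0.10151684542463454
eye pred [ 0.6506 -0.2223  0.1732] [[211.3582 195.1813]] [[359.7566 181.0702]]
```

View pics/z5.png

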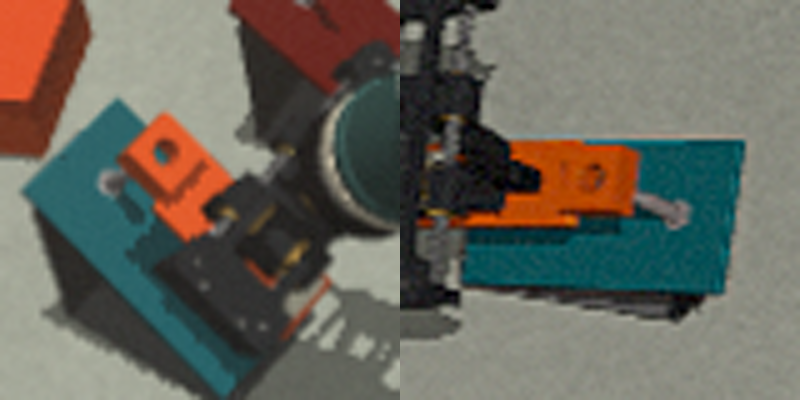

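The eye hole is over the board: scene (212.6,195.0), top (358,180). The peg root blob is at scene (202,201), top (375,187). I'll measure both by centroid now.

Run:
```python
from h import *
t0,s0,t2,s2=[cv2.imread(f"pics/{n}.png") for n in("top0","scene0","t2","s2")]
def cen(im,box,f):
    x,y,X,Y=box;h=cv2.cvtColor(im[y:Y,x:X],cv2.COLOR_BGR2HSV).astype(float);w=f(h,im[y:Y,x:X].astype(float));g=np.mgrid[y:Y,x:X];return np.array([(g[1]*w).sum(),(g[0]*w).sum()])/w.sum(),w
# hole: missing red against the orange face
hs,w1=cen(s2,(207,190,218,201),lambda h,b:np.clip(.75*np.percentile(b[...,2],75)-b[...,2],0,None))
ht,w2=cen(t2,(353,175,364,186),lambda h,b:np.clip(.75*np.percentile(b[...,2],75)-b[...,2],0,None))
print(hs,ht);print(w1.astype(int));print(w2.astype(int))
for n,im,box in(("scene",s0,(197,192,212,208)),("top",t0,(362,179,382,194))):
    x,y,X,Y=box;b=im[y:Y,x:X].astype(int);k=(b[...,2]-70).clip(0);ys,xs=np.nonzero(k>25);print(n,[x,y]);print(k)
```

```text
[210.4064 194.9311] [359.086  179.3314]
[[125 108  11   0   0   0   0   0   0   0   0]
 [108  37   0   0   0   0   0   0   0   0   0]
 [ 36   0   0   0   0   0   0   0   0   0   0]
 [  0   0   0   0  24  74  67  28   0   0   0]
 [  0   0   0   0  92  73  63  57   2   0   0]
 [  0   0   0   0 128 102  65  48  15   0   0]
 [  0   0   0   0  96 126  88  11   0   0   0]
 [ 13   0   0   0  13  69  39   0   0   0   0]
 [ 64  11   0   0   0   0   0   0   0   0   0]
 [ 64  61   9   0   0   0   0   0   0   0   0]
 [ 68  64  63  10   0   0   0   0   0   0  11]]
[[ 0  0  0  0  0  0  0  0  0  0  0]
 [ 0  0  0  0  0  0  0  0  0  0  0]
 [ 0  0  0  0  0  0  0  0  0  0  0]
 [ 0  0  0  0  0 36 63  0  0  0  0]
 [ 0  0  0  0  0  0  0 18  0  0  0]
 [ 0  0  0  0  0  0  6 28  0  0  0]
 [ 0  0  0  0  0  0 36  7  0  0  0]
 [ 0  0  0  0  0  0 15  0  0  0  0]
 [ 0  0  0  0  0  0  0  0  0  0  0]
 [ 0  0  0  0  0  0  0  0  0  0  0]
 [ 0  0  0  0  0  0  0  0  0  0  0]]
scene [197, 192]
[[ 0  0  0  0  0  0  0  0  0  0  0  0  0  0 15]
 [ 0  0  0  0  0  0  0  0  0  0  0  0  0  0  0]
 [ 0  0  0  0  0  0  0  0  0  0 
[... 901 characters left out ...]
 0  0]
 [ 0  0  0  0  0  6  0  0  0  0  0  0  0  0  0  0  0  0  0  0]
 [ 0  0  0  0 12 59 59 55 44 11  0  0  0  0  0  0  0  0  0  0]
 [ 0  0  0  0  0  5 28 37 44 37 39  7  0 21 20  0  0  0  0  0]
 [ 0  0  0  0  0  0  0 16 28 28 36 34 34 17 53 23  0  0  0  0]
 [ 0  0  0  0  0  0  0  0  0  5 22 30 29 31 34 18  0  0  0  0]
 [ 0  0  0  0  0  0  0  0  0  0  0 11 17 26 36  0  0  0  0  0]
 [ 0  0  0  0  0  0  0  0  0  0  0 19  7 21 49  7  0  0  0  0]
 [ 0  0  0  0  0  0  0  0  0  0  0  0 41 17  0  0  0  0  0  0]
 [ 0  0  0  0  0  0  0  0  0  0  0  0  0  0  0  0  0  0  0  0]
 [ 0  0  0  0  0  0  0  0  0  0  0  0  0  0  0  0  0  0  0  0]
 [ 0  0  0  0  0  0  0  0  0  0  0  0  0  0  0  0  0  0  0  0]]
```

Run:
```python
from h import *
X,Z=peg();Y=np.cross(Z,X);B=np.c_[X,Y,Z]
s=r.read_state();A=R.from_rotvec(s["tool_rot"])
e=s["ee_pos"]+A.apply(EYE)-A.as_matrix()[:,2]*.01
P=tri([[212.7,195.],[201.6,201.2],[206.9,198.2]],[[358,180],[375.2,187.5],[367,184.2]])
print(P);print("rim pred",e,"meas-pred in peg axes",(P[0,:3]-e)@B)
print("root meas-ROOT",(P[1,:3]-ROOT)@B,"tip rel root",(P[2,:3]-P[1,:3])@B)
print("rim meas rel root meas",(P[0,:3]-P[1,:3])@B,"rim pred rel ROOT",(e-ROOT)@B)
# board edge midline check: eye-block outlines
```

```text
[[ 0.6522 -0.2162  0.1789  0.001 ]
 [ 0.6431 -0.2752  0.1099  0.0019]
 [ 0.6469 -0.2465  0.1432  0.0012]]
rim pred [ 0.6526 -0.2157  0.183 ] meas-pred in peg axes [-0.0022 -0.0003 -0.0034]
root meas-ROOT [-0.0002 -0.0006  0.0033] tip rel root [-0.0008 -0.0002  0.044 ]
rim meas rel root meas [-0.0013  0.0009  0.0912] rim pred rel ROOT [0.0007 0.0005 0.098 ]
```

```bash
cat >> h.py <<'E'
def at(h,dx=.001,dy=-.001):
    X,Z=peg();Rt=frame(-Z,-X);go(ROOT+h*Z+dx*X+dy*np.cross(Z,X)-Rt@EYE,Rt)
E
python3 -c "
from h import *
at(.06);at(.05)"
```

```text
t 6.35 row [0.0068, -0.0087, 0.0069, -0.0006, -0.0012, 0.0285] rows>= 0.6846073083430846
t 6.35 row [0.0068, -0.0087, 0.0069, -0.0006, -0.0013, 0.0385] rows>= 0.9242842367212447
```

```bash
python3 jog.py '[[0.007,-0.008,0.008,-0.0008,-0.0006,0.015,0],[0.007,-0.008,0.008,-0.0008,-0.0006,0.028,0],[0.007,-0.008,0.008,-0.0008,-0.0006,0.035,0],[0.007,-0.008,0.008,-0.0008,-0.0006,0.038,0],[0.007,-0.008,0.008,-0.0008,-0.0006,0.038,0]]'
python3 jog.py '[[0,0,0,0,0,0.005,0],[0,0,0,0,0,0.01,0],[0,0,0,0,0,0.01,0]]'
python3 - <<'E'
from h import *
at(.03);s=r.read_state();print(R.from_rotvec(s["tool_rot"]).inv().apply(s["contact_force"]))
t=r.grab_frame("top");q=r.grab_frame("scene");at(.03)
f=lambda im,x,y,w,h:cv2.resize(im[y:y+h,x:x+w],(400,400),interpolation=cv2.INTER_CUBIC)
cv2.imwrite("pics/z6.png",np.hstack([f(q,180,165,80,80),f(t,320,145,80,80)]))
E
```

```text
time: 6.77
ee_pos: [0.6522, -0.1924, 0.1073]
tool_rot: [1.96, 1.703, -0.72]
contact_force: [-0.0, -0.0, -1.8]
width: 0.157
gripper_force: 30.0
time: 7.02
ee_pos: [0.6518, -0.1983, 0.0999]
tool_rot: [1.96, 1.703, -0.719]
contact_force: [0.3, 0.1, -0.7]
width: 0.157
gripper_force: 30.0
t 7.0167 row [-0.006, -0.0002, 0.002, -0.0018, 0.0018, 0.0063] rows>= 0.16397397982103282
[0.5526 0.2599 0.5022]
t 7.1167 row [-0.0052, -0.0002, 0.0017, -0.0017, 0.0014, 0.0071] rows>= 0.1784096292562072
```

View pics/z6.png

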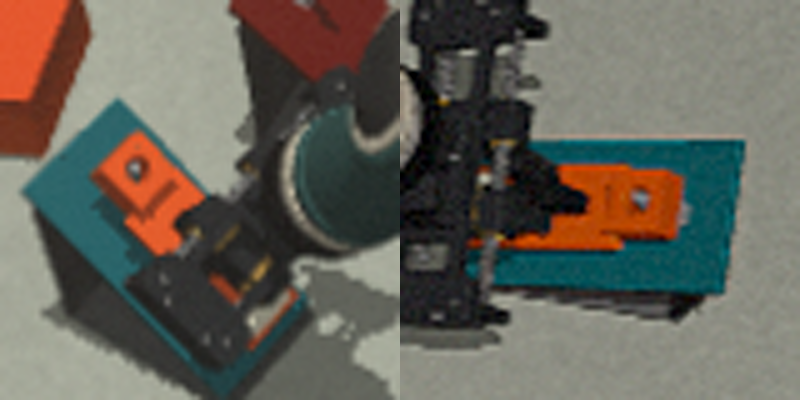

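The peg tip shows in the middle of the hole in both views (scene crop (135,167), top crop (640,200)), and there's no contact force. I'll carry on down.

```bash
python3 jog.py '[[0,0,0,-0.0005,0.0005,0.006,0],[0,0,0,-0.0005,0.0005,0.012,0],[0,0,0,-0.0005,0.0005,0.016,0],[0,0,0,-0.0005,0.0005,0.016,0]]'
python3 jog.py '[[0,0,0,0,0,0.003,0],[0,0,0,0,0,0.006,0],[0,0,0,0,0,0.006,0]]'
python3 -c "
from h import *
at(.01);s=r.read_state();print(R.from_rotvec(s['tool_rot']).inv().apply(s['contact_force']))"
```

```text
time: 7.45
ee_pos: [0.6503, -0.2091, 0.0877]
tool_rot: [1.96, 1.703, -0.72]
contact_force: [-0.1, -0.3, -2.5]
width: 0.158
gripper_force: 30.0
time: 7.7
ee_pos: [0.6507, -0.2126, 0.084]
tool_rot: [1.959, 1.703, -0.717]
contact_force: [0.3, -0.1, -1.4]
width: 0.153
gripper_force: 30.0
t 7.7 row [-0.0047, -0.0001, 0.0017, -0.0011, 0.0008, 0.005] rows>= 0.12411821099777091
[0.8927 0.2897 1.1326]
```

```bash
python3 jog.py '[[0,0,0,0,0,0.002,0],[0,0,0,0,0,0.004,0],[0,0,0,0,0,0.004,0]]'
python3 jog.py '[[0,0,0,0,0,0.0015,0],[0,0,0,0,0,0.003,0],[0,0,0,0,0,0.003,0]]'
python3 -c "
from h import *
at(.01);s=r.read_state();print(R.from_rotvec(s['tool_rot']).inv().apply(s['contact_force']))"
```

```text
time: 7.95
ee_pos: [0.6511, -0.2129, 0.0837]
tool_rot: [1.961, 1.701, -0.715]
contact_force: [-4.4, 11.7, 9.7]
width: 0.156
gripper_force: 30.1
time: 8.2
ee_pos: [0.651, -0.213, 0.0836]
tool_rot: [1.962, 1.7, -0.714]
contact_force: [-8.1, 23.1, 21.5]
width: 0.154
gripper_force: 30.1
t 8.2 row [-0.0038, -0.0013, -0.0019, -0.0011, 0.0005, 0.0045] rows>= 0.11104134790084684
[  2.8569 -11.3072 -30.4074]
```

```bash
python3 jog.py '[[0,0,0,0,0,-0.003,0],[0,0,0,0,0,-0.006,0],[0,0,0,0,0,-0.006,0]]'
python3 jog.py '[[0,0,0,0,0,0,0.4],[0,0,0,0,0,0,0.4],[0,0,0,0,0,0,0.4],[0,0,0,0,0,0,0.4],[0,0,0,0,0,0,0.4]]'
python3 - <<'E'
from h import *
t=r.grab_frame("top");q=r.grab_frame("scene")
f=lambda im,x,y,w,h:cv2.resize(im[y:y+h,x:x+w],(400,400),interpolation=cv2.INTER_CUBIC)
cv2.imwrite("pics/z7.png",np.hstack([f(q,180,165,80,80),f(t,320,145,80,80)]))
E
```

```text
time: 8.45
ee_pos: [0.6513, -0.2125, 0.0842]
tool_rot: [1.958, 1.703, -0.715]
contact_force: [-0.0, 0.1, -1.5]
width: 0.152
gripper_force: 30.0
time: 8.87
ee_pos: [0.6505, -0.2134, 0.0833]
tool_rot: [1.959, 1.703, -0.718]
contact_force: [-0.5, -0.1, 0.2]
width: 0.403
gripper_force: 0.0
```

View pics/z7.png

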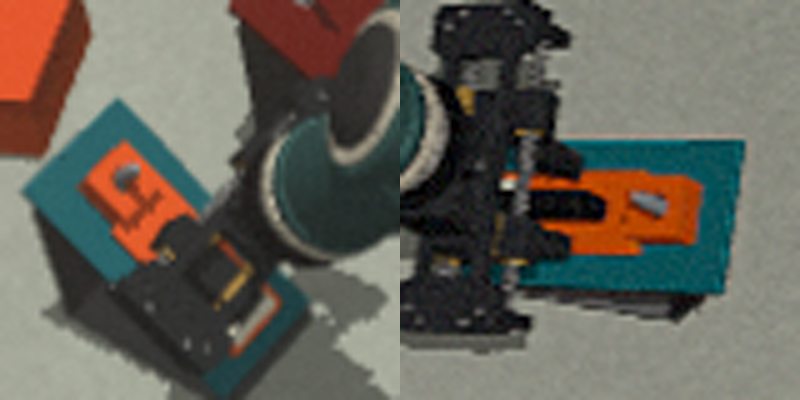

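The peg now sticks out of the eye, and the rib is free between the open fingers. I'll back out along the tool axis.

```bash
python3 jog.py '[[0,0,0,0,0,-0.01,0.4],[0,0,0,0,0,-0.03,0.4],[0,0,0,0,0,-0.06,0.4],[0,0,0,0,0,-0.1,0.4],[0,0,0,0,0,-0.14,0.4],[0,0,0,0,0,-0.18,0.4],[0,0,0,0,0,-0.22,0.4],[0,0,0,0,0,-0.22,0.4]]'
python3 - <<'E'
from h import *
t=r.grab_frame("top");q=r.grab_frame("scene");cv2.imwrite("pics/t8.png",t);cv2.imwrite("pics/s8.png",q)
f=lambda im,x,y,w,h:cv2.resize(im[y:y+h,x:x+w],(400,300),interpolation=cv2.INTER_CUBIC)
cv2.imwrite("pics/z8.png",np.vstack([np.hstack([f(q,180,180,80,60),f(t,325,160,80,60)]),np.hstack([f(q,140,130,280,210),f(t,130,120,280,210)])]))
E
```

```text
time: 9.63
ee_pos: [0.6757, -0.0682, 0.261]
tool_rot: [1.957, 1.7, -0.699]
contact_force: [1.4, 0.2, 1.0]
width: 0.399
gripper_force: 0.0
```

View pics/z8.png

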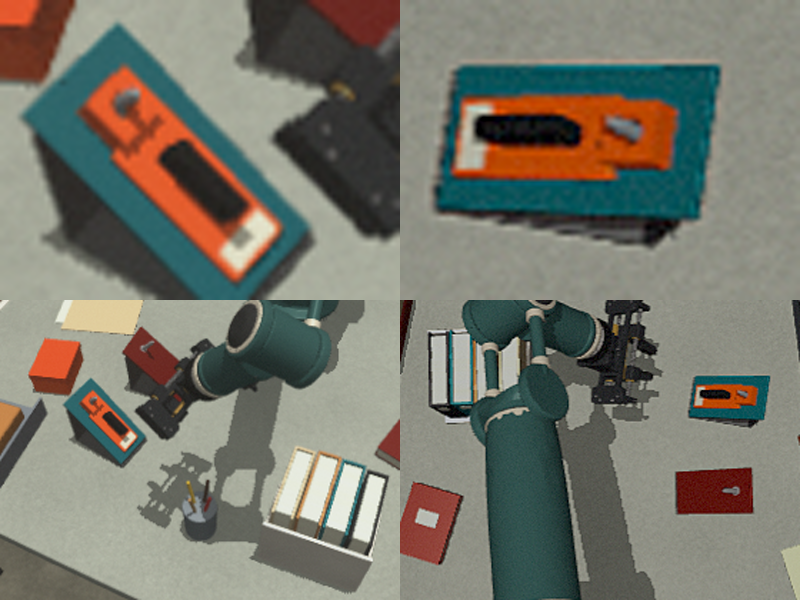

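The marker hangs flat and straight down the teal board, with the peg through its eye. The volume is flush, the bystanders haven't moved and the arm is clear, so I'm handing in.

```bash
python3 -c "
from workcell import r
print(r.job_done())"
```

```text
the job is handed in; nothing more can be done
None
```

I pushed the teal volume home until it met its stop, hung the orange marker flat, grip side up, on the teal stand's peg, and handed the job in after about 10 s; no verdict was shown.

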